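Shut and bolt the shop's display case

ROBOT

A 6-joint arm with a two-finger parallel gripper is mounted at the origin on the work surface. World frame = base frame: x ahead of the robot, y to its left, z up, the work surface at z = 0. Lengths are in mm, angles in degrees, forces in N, time in s.
With the tool pointing down it reaches from about 350 to 850 mm from the base axis. Payload 8.1 kg.
Tool frame: the origin (TCP) lies midway between the tips of the shut fingers; the grasp point (between the pads) lies 19 mm behind it; z points along the fingers, y is the line along which they close (so a half turn about z gives the same grasp; the last joint's range is limited). The gripper opens to 85 mm and grips with 20 to 120 N. Pads are 22 mm wide; open, the fingers measure 114 mm over their backs; the gripper's body (76 mm by 85 mm) begins 54 mm behind the grasp point. The pads swing forward as they close: fully open they stand 13 mm farther back than shut.
Start: joints at [68.675, 7.471, 85.268, -0, 87.261, -4.893], TCP at [169.709, 575.503, 231.292] pointing down, gripper open.
Joint ranges: [-169.43, 169.43], [-51.17, 129.36], [1.28, 143.12], [-76.62, 256.62], [0, 156.53], [-152.29, 152.29]. Speed limits (degrees/s): [136.94, 136.94, 159.86, 180, 180, 180].

INTERFACE

Orientations are given as [roll, pitch, yaw] about the fixed x, y, z axes, in that order (R = Rz(yaw) Ry(pitch) Rx(roll)).
In Python, from bench import sense, snapshot, camera_params, hand_in, masks_of, pinpoint gives the robot as it stands.
- The arm moves only by the tool step_arm, never from a script. Its argument "targets" is a list of rows, each an object with "angular": the turn, a rotation vector about the tool's x, y, z scaled (see below), a list of three; "dp": the shift along the tool's x, y, z scaled (see below), a list of three; "fingers": the closure, from 0 (fully open) to 1 (shut). A call has exactly 8 rows; each row is the pose to reach, as a shift and turn from the pose commanded when the call began, along the tool's axes at that moment, turning the shorter way round; what a row does not reach only later rows make up. The controller multiplies each number of a shift by 0.2 m and each number of a turn by 180 degrees. A row lasts 1/8 s, in which the tool goes at most 62.5 mm and 10.7 degrees, less where a joint would pass 70% of its speed; a pose out of reach is approached as far as the arm can. A call with a number of a shift or a turn outside -1 to 1 is refused whole. A call with a gripper value outside its range is refused whole. The fingers move at their own pace and stop on an object; "newtons" is the grip in N (left out, the last holds). Time passes only in rows, so rows that repeat a pose let the fingers close, or fill a call up. It gives the time, the measured TCP pose, the force, the opening and the grip force at its end, in the units of the state.
- sense(): the state, without advancing time (a new reading comes with each control period).
- snapshot(name): name is "side" or "top" or "wrist"; returns the picture (400x640x3 uint8, blue, green, red); there is no depth.
- camera_params(name): a dict with "vfov" (degrees; the focal length in pixels is half the picture's height over the tangent of half this angle, whatever the lens; pixels are square), "cx", "cy" (the principal point, pixels), "R" (3x3) and "t" (3): a world point X has camera coordinates R X + t. Camera axes: x right, y down, z forward; pixel columns grow to the right and rows downward; lengths in mm; the calibration is good to about 2 mm. A picture is of the moment at which its call begins: read the wrist's pose just before it. camera_params takes no time and is no camera call; for the wrist camera it gives the pose at the moment of the call.
- hand_in(): hands the job in; it is judged then, once.
Trained networks look in the newest picture that a camera, given by its name, has taken for a name from the list of things; names that differ only in an ending like _2 or _b are one class to them, and where a whole thing is asked for, a point or a joint stands for the part that bears it (a point fixed in the world has none). Each returns a list of dicts, best first, with "conf" (0 to 1); they miss things now and then, are a little off and sometimes report something else, mostly with a low value. They report only what shows in the picture. A call takes as long as a camera call.
- masks_of(camera, label): "pixels" (400x640 bool, what is visible of it) and "at" ([column, row] in pixels, amid what is visible of it).
- pinpoint(camera, label): "at" ([column, row] in pixels: a listed point, or the origin of a listed thing).
The state is a dict: "time": time; "joint_pos": joint angles; "qd": joint speeds; "joint_efforts": joint torques, N m; "tool_pos": TCP position; "tcp_rot": TCP orientation; "ft_force": force on the tool from outside, world axes, zero at the start; "wrist_torque": the same for the moment, N m; "finger_gap": finger opening in mm; "grip_force": force on a finger pad.
Only numpy, scipy, OpenCV 4.12 (cv2) and the standard library are available. Lean on these libraries where they do the work, as an engineer would, in place of code of your own. Each camera call takes 0.05 s, during which the arm holds its last target. There are 200 camera calls.

TASK

Shut the glass lid of the display case on the counter, then slide its spring-loaded bolt by the red knob through the brass keeper as far as the end stop and swing the handle fully down into the gap in the green plate, so that it stays bolted when you let go. Leave the stoneware cups and the red pan where they stand.

Things in the scene. Friction and masses are not known exactly. Their poses are not given: they have to be found in the camera images.
- case: wooden display case, 340 (its x) by 300 (its y) by 120 mm high; origin at the centre of its underside, z up. The bolt lies on its dark front board and slides along the case's +x, away from the robot. Case frame, mm: rod axis at y = 0, z = 136; the handle's stem stands at x = -115 + bolt travel. Brass guide brackets over the rod at x = -155..-141 and -37..-31, up to z = 151
- track (a point): point on the rod's axis, fixed to the case, near the end of the stem's run (case x = -59 mm). A green plate beside the rod (wall at case y = -26..-9, z up to 150 mm) keeps the handle upright, to about 0.25 rad, until the stem reaches a gap in it. Beyond the gap an end stop, up to z = 156 mm, halts the stem within 8 mm either way of this point: not measured, so feel for the firm stop
- gap (a point): middle value for the place of the gap's top, fixed to the case (17.5 mm to its -y side of the rod axis): the gap lies directly before the end stop and shifts with it by up to 8 mm. It is 16 mm wide at its top for the 10 mm stem and narrows downwards to about 12 mm by a ramp on the robot's side, which cams the bolt forward as the handle is pressed down. The spring then holds the stem against the ramp
- lid (a joint): angle of the glazed lid (193 mm deep, 296 wide, 12 thick), hinged at the case's far edge: 0 shut (its top then flush with the front board, z = 120 mm in the case frame), larger is more open, up to 0.8. A stiff hinge holds it where it is left; pressing its front rail shut takes about 2 to 6 N
- lid_pad (a point): point on top of the lid's dark wooden front rail, where it can be pressed down: 16 mm behind the lid's front edge, 90 mm to the case's +y side of the keeper; it moves with the lid
- keeper (a point): centre of the brass keeper staple on the lid's front rail (26 mm long, 32 mm wide outside, 22 mm inside, its bridge standing 32 mm above the lid): the steel rod, 16 mm thick, passes through it when the lid is shut, and is blocked when the lid is ajar
- bolt (a joint): travel of the bolt in m: 0 drawn back (rod tip 12 mm short of the front board's edge), larger is further in; the rod reaches the keeper at 0.024 and is through it at 0.050. End stop at 0.048 to 0.064. A spring pulls it back with 4 N at 0 to about 10 N at 0.06, so it returns if let go before the handle is behind the lug
- handle (a joint): angle of the bolt's handle about the rod: 0 upright, growing as it swings down to the case's -y side, stop at 1.42 (nearly level; fully down). Slightly stiff, so it stays where it is left. From about 0.7 in the gap the stem is caught behind the lug and can be let go; the rest, over the ramp, can be pressed from above, best following the knob's arc outwards, with up to about 15 N
- knob (a point): centre of the red ball knob, 24 mm across, on a 10 mm stem; the ball's centre is 55 mm from the rod's axis. Best gripped with one finger before and one behind it along the bolt's travel. Squeezed firmly it turns only stiffly in the fingers, so tilt the hand with the handle as it swings, or grip lightly
- cup_a: small stoneware cup, 48 mm across and 42 mm high, on the front board at the +y side; origin at its underside
- cup_b: small stoneware cup, 48 mm across and 42 mm high, on the front board at the -y side, its centre about 122 mm from the rod; origin at its underside
- cup_c: stoneware cup, 52 mm across and 45 mm high, on the counter at the robot's right; origin at its underside
- pan: red enamel saucepan, 156 mm across and 85 mm high with a handle, on the counter at the robot's left; origin at its underside

How it is judged (in metres and radians):
On the way, in this order (a step that is already met when the one before it is completed fails the run):
1. the lid is shut while the bolt is still drawn back (value of joint lid below 0.03 rad and value of joint bolt below 0.02 m), for 0.2 s.
2. the bolt is slid through the keeper (value of joint bolt above 0.04 m and value of joint lid below 0.03 rad), for 0.1 s.
3. the handle is swung down behind the lug (value of joint handle above 1.15 rad and value of joint bolt above 0.04 m), for 0.2 s.
At the end, for the whole second after the job is handed in: the lid is shut (within 0.03 rad), the bolt stands more than 40 mm forward, through the keeper, its handle is swung down more than 1.15 rad into the gap, and all stays so with the robot clear (all of step 3 and value of joint lid below 0.03 rad); the robot touches nothing.
It fails at once if a cup or the pan is moved more than 30 mm (distance of any of cup_a, cup_b, cup_c, pan from where it was at the start of the episode above 0.03 m).
It fails at once if a cup is tipped over (angle between any of cup_a, cup_b, cup_c's own z axis and vertical above 0.6 rad).
It also fails if it takes over 58 s, if anything falls off the work surface, if the arm or the gripper's body presses on something with over 40 N, if the wrist force passes 120 N, or if a joint passes its speed limit or range.

## Working session

There is one attempt and no reset: what is moved stays moved. The work goes in short steps, Python scripts to look and compute and a tool call to move; the robot and the scene stay as the last step left them, time stands still between calls to the robot, and variables do not carry over. Pictures are saved under pics/ and viewed, at most 10 in all, crops included, and the job is handed in when it is done.

Besides the shell and the picture viewer there is one more tool, called after "Request:" as name(argument=value, ...) on one line, values as JSON. step_arm: Moves the arm, as the interface text tells. Its arguments: {"type":"object","properties":{"targets":{"type":"array","items":{"type":"object","properties":{"angular":{"type":"array","items":{"type":"number","minimum":-1,"maximum":1}},"dp":{"type":"array","items":{"type":"number","minimum":-1,"maximum":1}},"fingers":{"type":"number"}}}},"newtons":{"type":"number"}},"required":["targets"]}

```bash
ls; mkdir -p pics
cat > h.py <<'E'
import numpy as np, cv2
from bench import *
from scipy.optimize import least_squares
from scipy.spatial.transform import Rotation as Ro
def K(p): 
    f=200/np.tan(np.radians(p['vfov'])/2); return f,p['cx'],p['cy']
def proj(p,X):
    f,cx,cy=K(p); c=np.asarray(p['R'])@np.asarray(X,float).T+np.asarray(p['t'])[:,None]
    return np.stack([f*c[0]/c[2]+cx,f*c[1]/c[2]+cy],1)
def ray(p,uv):
    f,cx,cy=K(p);R=np.asarray(p['R']);d=R.T@np.array([(uv[0]-cx)/f,(uv[1]-cy)/f,1]);o=-R.T@np.asarray(p['t']);return o,d/np.linalg.norm(d)
def tri(l):
    A=np.zeros((3,3));b=np.zeros(3)
    for p,uv in l:
        o,d=ray(p,uv);M=np.eye(3)-np.outer(d,d);A+=M;b+=M@o
    return np.linalg.solve(A,b)
def atz(p,uv,z):
    o,d=ray(p,uv);return o+d*(z-o[2])/d[2]
E
cat > a.py <<'E'
from h import *
im={};P={}
for c in ('side','top'):
    P[c]=camera_params(c);im[c]=snapshot(c);cv2.imwrite(f'pics/{c}0.png',im[c])
    print(c,P[c])
D={}
for n in ('case','keeper','knob','lid_pad','track','gap','cup_a','cup_c','pan'):
    for c in ('side','top'):
        r=pinpoint(c,n);D[n,c]=r
        print(n,c,[(np.round(q['at'],1).tolist(),round(q['conf'],2)) for q in r[:3]])
    try:
        print('  tri',tri([(P[c],D[n,c][0]['at']) for c in ('side','top')]).round(1))
    except Exception as e: print(e)
cv2.imwrite('pics/both0.png',cv2.resize(np.vstack([im['side'],im['top']]),None,fx=.75,fy=.75))
print(sense())
E
python3 a.py
```

```text
pics
side {'vfov': 46.20701636623602, 'cx': 323.9919931795321, 'cy': 205.03879494607264, 'R': array([[ 0.74971176, -0.66165136, -0.01223697],
       [-0.34813789, -0.37861151, -0.85758576],
       [ 0.56278973,  0.64720228, -0.51419541]]), 't': array([-415.94754385,  332.61477435, 1047.90415276])}
top {'vfov': 43.657492877104964, 'cx': 321.4268896032714, 'cy': 190.3370947520908, 'R': array([[-0.01317467, -0.99985271,  0.01099911],
       [-0.99791967,  0.01245334, -0.06325533],
       [ 0.06310904, -0.0118096 , -0.99793676]]), 't': array([  19.54993959,  612.13409069, 1655.82206751])}
case side [([337.4, 257.5], 0.91), ([429.4, 362.1], 0.66)]
case top [([343.9, 214.7], 0.22)]
  tri [535.4 -66.8  31.2]
keeper side []
keeper top [([340.0, 193.9], 0.83), ([345.8, 217.9], 0.63)]
list index out of range
knob side [([319.0, 223.3], 0.58)]
knob top [([353.7, 231.4], 0.57)]
  tri [474.3 -80.4 177.8]
lid_pad side [([314.0, 186.1], 0.81), ([283.1, 233.4], 0.56)]
lid_pad top [([311.6, 204.0], 0.83)]
  tri [560.3  43.8 201.8]
track side [([328.9, 227.7], 0.79), ([335.2, 224.3], 0.59)]
track top 
[... 634 characters left out ...]
 495.2  -9.3]
{'time': 1.0, 'joint_pos': array([ 6.86727133e+01,  7.47076930e+00,  8.52670526e+01, -3.82236712e-04,
        8.72608880e+01, -4.89290042e+00]), 'qd': array([ 0.06761104,  0.02494187,  0.03977612, -0.06641274,  0.01866933,
        0.02624023]), 'joint_efforts': array([ 6.63320352e-04, -5.69308877e+01, -5.00890195e+01, -1.23092859e-04,
        7.74729378e-04, -1.12186160e-05]), 'tool_pos': array([169.73432579, 575.50482516, 231.30353499]), 'tcp_rot': array([1.79998747e+02, 4.90446317e-04, 1.63565632e+02]), 'ft_force': array([-0.10609494, -0.34999329,  0.28434067]), 'wrist_torque': array([-0.0025644 , -0.03197585,  0.00794537]), 'grip_force': 0.0, 'finger_gap': 85.80156731388477}
```

View pics/both0.png

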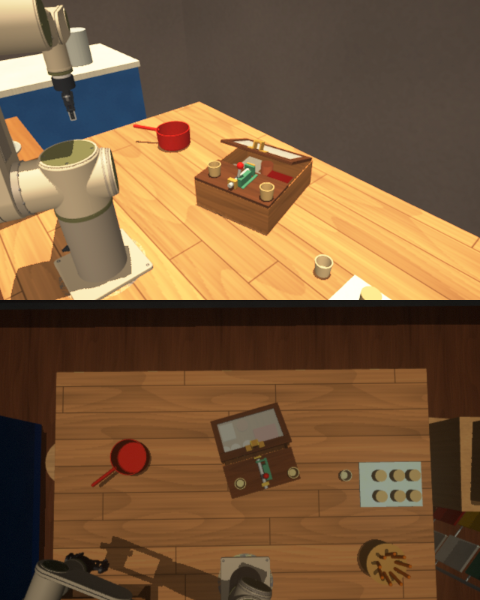

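```bash
cat > fit.py <<'E'
from h import *
S=camera_params('side');T=camera_params('top')
L=193-16
def W(v,X): return (Ro.from_euler('z',v[2],degrees=True).as_matrix()@np.asarray(X,float)+[v[0],v[1],0])
def lidp(v,x,y,h):  # point on lid, hinge at (170,.,114)
    a=v[3]; u=x-170; w=h-114
    # opening raises front edge
    return [170+u*np.cos(a)+w*np.sin(a), y, 114-u*np.sin(a)+w*np.cos(a)]
if __name__=='__main__':
    obs=[(S,(328.9,227.7),lambda v:[-59,0,136]),(T,(344.5,218.5),lambda v:[-59,0,136]),
     (S,(334.1,226),lambda v:[-59,-17.5,150]),(T,(352.8,216.3),lambda v:[-59,-17.5,150]),
     (S,(319,223.3),lambda v:[-115,0,191]),(T,(353.7,231.4),lambda v:[-115,0,191]),
     (S,(314,186.1),lambda v:lidp(v,-7,90,120)),(T,(311.6,204),lambda v:lidp(v,-7,90,120)),
     (T,(340,193.9),lambda v:lidp(v,1,0,136)),
     (S,(354.8,260.1),lambda v:[v[4],-122,120]),(T,(389.3,231),lambda v:[v[4],-122,120]),
     (S,(284.5,231.3),lambda v:[v[5],v[6],120]),(T,(317.4,243.2),lambda v:[v[5],v[6],120])]
    f=lambda v:np.array([proj(p,[W(v,g(v))])[0]-uv for p,uv,g in obs]).ravel()
    r=least_squares(f,[570,-55,10,.4,-100,-100,100],loss='soft_l1')
    print(r.x.round(3));print(f(r.x).reshape(-1,2).round(1))
    for n,X in dict(knob=[-115,0,191],track=[-59,0,136],pad=lidp(r.x,-7,90,120),padshut=[-7,90,120],front=lidp(r.x,-23,0,120)).items(): print(n,W(r.x,X).round(1))
E
python3 fit.py
```

```text
[ 5.73237e+02 -4.68120e+01  1.65390e+01  4.60000e-01 -1.35421e+02
 -1.07589e+02  1.08199e+02]
[[-0.4  0.3]
 [ 1.9 -0.2]
 [ 0.1 -0.5]
 [-0.7  0.3]
 [-2.5 -3. ]
 [-0.5  4.7]
 [ 0.4  1.2]
 [ 0.1 -0.2]
 [-0.9 -3.8]
 [ 0.4  3.2]
 [ 1.2 -0.9]
 [-0.  -1.2]
 [ 0.5  0.3]]
knob [463.  -79.5 191. ]
track [516.7 -63.6 136. ]
pad [561.1  43.5 197.9]
padshut [540.9  37.5 120. ]
front [573.  -46.9 205. ]
```

```bash
cat > g.py <<'E'
import sys
from h import *
def plan(goal,rpy,start=None,srpy=None):
    s=sense();p=np.array(s['tool_pos'] if start is None else start,float);R=Ro.from_euler('xyz',s['tcp_rot'] if srpy is None else srpy,degrees=True)
    d=R.inv().apply(np.array(goal)-p)/200;a=(R.inv()*Ro.from_euler('xyz',rpy,degrees=True)).as_rotvec()/np.pi
    print('dp',d.round(3),'ang',a.round(4))
if __name__=='__main__':
    v=[float(x) for x in sys.argv[1:]];plan(v[:3],v[3:6])
E
python3 g.py 480 -40 370 180 0 106.5
python3 -c "
from g import *
plan([480,-40,370],[180,0,106.5],[169.7,575.5,231.3],[180,0,106.5])"
```

```text
dp [-2.359 -2.513 -0.694] ang [ 0.    -0.     0.317]
dp [-3.391  0.614 -0.693] ang [0. 0. 0.]
```

Request:
step_arm(targets=[{"dp":[-0.15,-0.16,-0.1],"angular":[0,0,0.05],"fingers":1},{"dp":[-0.35,-0.37,-0.25],"angular":[0,0,0.1],"fingers":1},{"dp":[-0.6,-0.64,-0.4],"angular":[0,0,0.16],"fingers":1},{"dp":[-0.85,-0.9,-0.5],"angular":[0,0,0.22],"fingers":1},{"dp":[-0.94,-1,-0.5],"angular":[0,0,0.28],"fingers":1},{"dp":[-0.94,-1,-0.5],"angular":[0,0,0.317],"fingers":1},{"dp":[-0.94,-1,-0.5],"angular":[0,0,0.317],"fingers":1},{"dp":[-0.94,-1,-0.5],"angular":[0,0,0.317],"fingers":1}], newtons=30)

```text
time: 2.0
tool_pos: [293.2, 330.8, 331.1]
tcp_rot: [-180.0, 0.0, 106.7]
ft_force: [-0.4, 0.4, 0.6]
finger_gap: -0.2
grip_force: 0.0
```

```bash
python3 g.py 480 -40 370 180 0 106.5
```

```text
dp [-2.044  0.362 -0.194] ang [-0.0001  0.      0.0012]
```

Request:
step_arm(targets=[{"dp":[-0.25,0.05,-0.02],"fingers":1},{"dp":[-0.5,0.1,-0.05],"fingers":1},{"dp":[-0.75,0.14,-0.07],"fingers":1},{"dp":[-1,0.18,-0.1],"fingers":1},{"dp":[-1,0.18,-0.1],"fingers":1},{"dp":[-1,0.18,-0.1],"fingers":1},{"dp":[-1,0.18,-0.1],"fingers":1},{"dp":[-1,0.18,-0.1],"fingers":1}])

```text
validation failed for argument at $.ta...
```

Request:
step_arm(targets=[{"dp":[-0.25,0.05,-0.02],"fingers":1},{"dp":[-0.5,0.1,-0.05],"fingers":1},{"dp":[-0.75,0.14,-0.07],"fingers":1},{"dp":[-1,0.18,-0.1],"fingers":1},{"dp":[-1,0.18,-0.1],"fingers":1},{"dp":[-1,0.18,-0.1],"fingers":1},{"dp":[-1,0.18,-0.1],"fingers":1},{"dp":[-1,0.18,-0.1],"fingers":1}])

```text
validation failed for argument at $.ta...
```

```bash
cat > w.py <<'E'
from h import *
import sys
p=camera_params('wrist');im=snapshot('wrist');cv2.imwrite(f'pics/{sys.argv[1]}.png',im)
print(sense()['tool_pos'].round(1),'cam',(-np.array(p['R']).T@p['t']).round(0))
for n,z in (('keeper',None),('knob',191),('lid_pad',None),('track',136),('gap',150),('cup_b',120),('case',0)):
    for q in pinpoint('wrist',n)[:3]: print(n,np.round(q['at'],1),round(q['conf'],2), atz(p,q['at'],z).round(1) if z is not None else '')
E
python3 w.py w1
```

```text
[293.  330.9 331. ] cam [271. 401. 474.]
gap [533.  100.5] 0.51 [468.7 460.2 150. ]
```

View pics/w1.png

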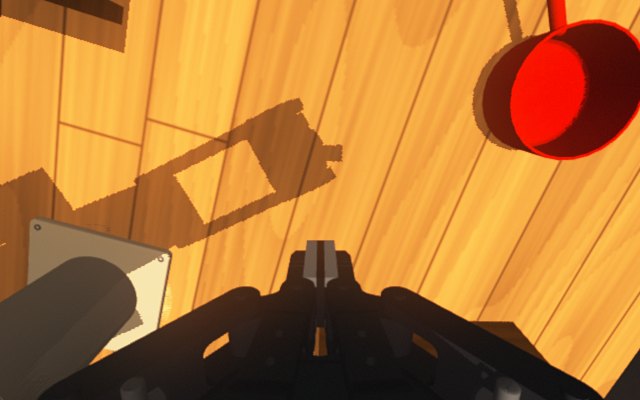

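Request:
step_arm(targets=[{"dp":[-0.25,0.05,-0.02],"angular":[0,0,0],"fingers":1},{"dp":[-0.5,0.1,-0.05],"angular":[0,0,0],"fingers":1},{"dp":[-0.75,0.14,-0.07],"angular":[0,0,0],"fingers":1},{"dp":[-1,0.18,-0.1],"angular":[0,0,0],"fingers":1},{"dp":[-1,0.18,-0.1],"angular":[0,0,0],"fingers":1},{"dp":[-1,0.18,-0.1],"angular":[0,0,0],"fingers":1},{"dp":[-1,0.18,-0.1],"angular":[0,0,0],"fingers":1},{"dp":[-1,0.18,-0.1],"angular":[0,0,0],"fingers":1}])

```text
time: 3.4
tool_pos: [384.4, 149.9, 351.2]
tcp_rot: [-180.0, -0.0, 106.6]
ft_force: [-0.2, -0.1, 0.3]
finger_gap: -0.1
grip_force: 0.0
```

Request:
step_arm(targets=[{"dp":[-0.25,0.03,-0.02],"angular":[0,0,0],"fingers":1},{"dp":[-0.5,0.06,-0.05],"angular":[0,0,0],"fingers":1},{"dp":[-0.75,0.09,-0.07],"angular":[0,0,0],"fingers":1},{"dp":[-1,0.1,-0.1],"angular":[0,0,0],"fingers":1},{"dp":[-1,0.1,-0.1],"angular":[0,0,0],"fingers":1},{"dp":[-1,0.1,-0.1],"angular":[0,0,0],"fingers":1},{"dp":[-1,0.1,-0.1],"angular":[0,0,0],"fingers":1},{"dp":[-1,0.1,-0.1],"angular":[0,0,0],"fingers":1}])

```text
time: 4.4
tool_pos: [460.7, -36.0, 371.4]
tcp_rot: [180.0, -0.0, 106.6]
ft_force: [-0.4, -0.5, -1.3]
finger_gap: 0.0
grip_force: 0.0
```

```bash
python3 g.py 490 -100 370 180 0 106.5
```

```text
dp [-0.349  0.049  0.007] ang [ 0.0001 -0.      0.0007]
```

Request:
step_arm(targets=[{"dp":[-0.15,0.02,0],"angular":[0,0,0],"fingers":1},{"dp":[-0.3,0.04,0],"angular":[0,0,0],"fingers":1},{"dp":[-0.35,0.05,0],"angular":[0,0,0],"fingers":1},{"dp":[-0.35,0.05,0],"angular":[0,0,0],"fingers":1},{"dp":[-0.35,0.05,0],"angular":[0,0,0],"fingers":1},{"dp":[-0.35,0.05,0],"angular":[0,0,0],"fingers":1},{"dp":[-0.35,0.05,0],"angular":[0,0,0],"fingers":1},{"dp":[-0.35,0.05,0],"angular":[0,0,0],"fingers":1}])

```text
time: 5.4
tool_pos: [490.2, -101.2, 371.4]
tcp_rot: [180.0, 0.0, 106.5]
ft_force: [-0.6, 0.1, 0.5]
finger_gap: -0.1
grip_force: 0.0
```

```bash
python3 w.py w2
```

```text
[ 490.2 -101.2  371.4] cam [469. -31. 514.]
keeper [442.  148.8] 0.83 
keeper [304.1  51.3] 0.17 
knob [305.  155.2] 0.55 [468.8 -86.3 191. ]
lid_pad [435.   49.4] 0.93 
track [356.8 139.7] 0.66 [522.1 -60.8 136. ]
gap [354.2 156.4] 0.73 [523.3 -78.6 150. ]
cup_b [304.1  50.5] 0.85 [435.6  15.9 120. ]
cup_b [291.9 230.2] 0.65 [ 479.3 -199.9  120. ]
case [382.7 135.1] 0.98 [578.5 -52.9   0. ]
```

View pics/w2.png

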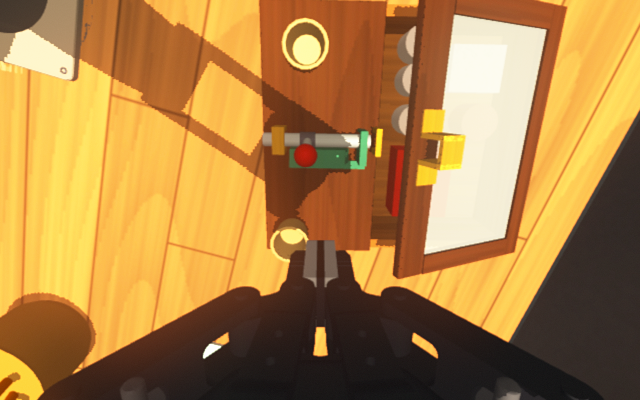

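```bash
cat > fit2.py <<'E'
from fit import *
Wc=camera_params('wrist')
obs=[(S,(328.9,227.7),lambda v:[-59,0,136]),(T,(344.5,218.5),lambda v:[-59,0,136]),
 (S,(334.1,226),lambda v:[-59,-17.5,150]),(T,(352.8,216.3),lambda v:[-59,-17.5,150]),
 (S,(314,186.1),lambda v:lidp(v,-7,90,120)),(T,(311.6,204),lambda v:lidp(v,-7,90,120)),(Wc,(435,49.4),lambda v:lidp(v,-7,90,120)),
 (T,(340,193.9),lambda v:lidp(v,1,0,136)),(Wc,(442,148.8),lambda v:lidp(v,1,0,136)),
 (Wc,(356.8,139.7),lambda v:[-59,0,136]),(Wc,(354.2,156.4),lambda v:[-59,-17.5,150]),
 (Wc,(382.7,135.1),lambda v:[0,0,0]),(S,(337.4,257.5),lambda v:[0,0,0]),
 (Wc,(305,155.2),lambda v:[-115,-55*np.sin(v[8]),136+55*np.cos(v[8])]),
 (Wc,(278,140),lambda v:[-148,0,144]),
 (S,(354.8,260.1),lambda v:[v[4],v[7],120]),(T,(389.3,231),lambda v:[v[4],v[7],120]),(Wc,(291.9,230.2),lambda v:[v[4],v[7],120]),
 (S,(284.5,231.3),lambda v:[v[5],v[6],120]),(T,(317.4,243.2),lambda v:[v[5],v[6],120]),(Wc,(304.1,50.5),lambda v:[v[5],v[6],120])]
f=lambda v:np.array([proj(p,[W(v,g(v))])[0]-uv for p,uv,g in obs]).ravel()
w=np.repeat([1 if p is Wc else 2 for p,_,_ in obs],2)
r=least_squares(lambda v:f(v)*w,[570,-55,14,.4,-100,-100,100,-122,0],loss='soft_l1')
print(r.x.round(3));print(f(r.x).reshape(-1,2).round(1).tolist())
for n,X in dict(knob=[-115,0,191],track=[-59,0,136],pad=lidp(r.x,-7,90,120),padshut=[-7,90,120],front=lidp(r.x,-23,0,120)).items(): print(n,W(r.x,X).round(1))
E
python3 fit2.py; python3 g.py 545 40 260 180 0 106.5
```

```text
[ 5.75335e+02 -4.61390e+01  1.57570e+01  3.92000e-01 -1.34144e+02
 -1.16379e+02  1.01238e+02 -1.21181e+02  1.85000e-01]
[[-0.2, -0.2], [1.5, -0.8], [0.2, -1.0], [-1.1, -0.2], [0.1, 4.9], [0.3, 0.5], [0.4, 0.7], [-0.6, -2.4], [0.5, -0.6], [-3.2, 0.0], [-0.0, 0.2], [-0.4, -4.9], [2.6, -0.1], [-1.5, 0.0], [-1.2, -0.5], [-0.2, 2.5], [0.2, -1.2], [0.1, -0.6], [0.4, 0.3], [2.6, 1.4], [1.1, -3.7]]
knob [464.7 -77.4 191. ]
track [518.6 -62.2 136. ]
pad [559.3  42.9 187.2]
padshut [544.2  38.6 120. ]
front [569.5 -47.8 193.3]
dp [0.6   0.463 0.556] ang [-0. -0.  0.]
```

Run:
```python
from g import *
plan([559,43,235],[180,0,105.8])
for q in ([556,42,190],[550,40,150],[545,39,122],[544.5,38.7,117],[543,36,180]): plan(q,[180,0,105.8],[559,43,235],[180,0,105.8])
```

```text
dp [0.595 0.535 0.681] ang [-0.     -0.      0.0039]
dp [-0.001 -0.016  0.225] ang [0. 0. 0.]
dp [-0.002 -0.047  0.425] ang [0. 0. 0.]
dp [-0.    -0.073  0.565] ang [0. 0. 0.]
dp [-0.001 -0.076  0.59 ] ang [0. 0. 0.]
dp [-0.012 -0.087  0.275] ang [0. 0. 0.]
```

Request:
step_arm(targets=[{"dp":[0.15,0.13,0.1],"angular":[0,0,0],"fingers":1},{"dp":[0.3,0.27,0.25],"angular":[0,0,0.004],"fingers":1},{"dp":[0.45,0.4,0.4],"angular":[0,0,0.004],"fingers":1},{"dp":[0.595,0.535,0.55],"angular":[0,0,0.004],"fingers":1},{"dp":[0.595,0.535,0.68],"angular":[0,0,0.004],"fingers":1},{"dp":[0.595,0.535,0.68],"angular":[0,0,0.004],"fingers":1},{"dp":[0.595,0.535,0.68],"angular":[0,0,0.004],"fingers":1},{"dp":[0.595,0.535,0.68],"angular":[0,0,0.004],"fingers":1}])

```text
time: 6.8
tool_pos: [559.9, 42.6, 237.3]
tcp_rot: [179.8, 0.0, 105.7]
ft_force: [0.7, -0.8, -0.4]
finger_gap: 0.3
grip_force: 0.0
```

Request:
step_arm(targets=[{"dp":[0,-0.01,0.12],"angular":[0,0,0],"fingers":1},{"dp":[0,-0.02,0.2],"angular":[0,0,0],"fingers":1},{"dp":[0,-0.025,0.25],"angular":[0,0,0],"fingers":1},{"dp":[0,-0.03,0.3],"angular":[0,0,0],"fingers":1},{"dp":[0,-0.04,0.36],"angular":[0,0,0],"fingers":1},{"dp":[0,-0.047,0.42],"angular":[0,0,0],"fingers":1},{"dp":[0,-0.06,0.47],"angular":[0,0,0],"fingers":1},{"dp":[0,-0.065,0.52],"angular":[0,0,0],"fingers":1}])

```text
time: 7.8
tool_pos: [547.3, 39.4, 131.7]
tcp_rot: [179.9, 0.0, 105.8]
ft_force: [1.5, 0.0, 4.0]
finger_gap: 0.3
grip_force: 2.2
```

Request:
step_arm(targets=[{"dp":[0,-0.008,0.02],"angular":[0,0,0],"fingers":1},{"dp":[0,-0.01,0.04],"angular":[0,0,0],"fingers":1},{"dp":[0,-0.01,0.055],"angular":[0,0,0],"fingers":1},{"dp":[0,-0.01,0.06],"angular":[0,0,0],"fingers":1},{"dp":[0,-0.01,0.06],"angular":[0,0,0],"fingers":1},{"dp":[0,-0.01,0.065],"angular":[0,0,0],"fingers":1},{"dp":[0,-0.01,0.065],"angular":[0,0,0],"fingers":1},{"dp":[0,-0.01,0.065],"angular":[0,0,0],"fingers":1}])

```text
time: 8.8
tool_pos: [544.9, 39.1, 119.9]
tcp_rot: [180.0, 0.0, 105.8]
ft_force: [-3.7, 1.0, 15.4]
finger_gap: -0.2
grip_force: 7.4
```

Run:
```python
from g import *
Wf=lambda X:Ro.from_euler('z',15.76,degrees=True).apply(X)+[575.3,-46.1,0]
k=Wf([-115,-10,190]);print(k)
plan([535,0,250],[180,0,105.8]);
plan([k[0],k[1],225],[180,0,105.8],[535,0,250],[180,0,105.8])
```

```text
[467.33918191 -86.95904744 190.        ]
dp [-0.175 -0.101 -0.65 ] ang [ 0.0002  0.0001 -0.    ]
dp [-0.326 -0.444  0.125] ang [0. 0. 0.]
```

Request:
step_arm(targets=[{"dp":[0,0,-0.1],"angular":[0,0,0],"fingers":1},{"dp":[0,0,-0.3],"angular":[0,0,0],"fingers":1},{"dp":[-0.1,-0.1,-0.5],"angular":[0,0,0],"fingers":0.5},{"dp":[-0.2,-0.2,-0.65],"angular":[0,0,0],"fingers":0},{"dp":[-0.3,-0.3,-0.65],"angular":[0,0,0],"fingers":0},{"dp":[-0.4,-0.45,-0.65],"angular":[0,0,0],"fingers":0},{"dp":[-0.5,-0.55,-0.6],"angular":[0,0,0],"fingers":0},{"dp":[-0.5,-0.55,-0.55],"angular":[0,0,0],"fingers":0}])

```text
time: 9.8
tool_pos: [464.9, -88.3, 228.2]
tcp_rot: [-180.0, 0.0, 105.6]
ft_force: [0.5, 0.4, 1.4]
finger_gap: 85.1
grip_force: 0.0
```

```bash
python3 w.py w3
```

```text
[464.8 -87.3 226.5] cam [445. -18. 371.]
keeper [472.5 187.5] 0.58 
keeper [325.   50.9] 0.49 
knob [329.5 224.9] 0.85 [469.2 -85.7 191. ]
lid_pad [470.4  62.5] 0.83 
track [399.  184.8] 0.76 [518.4 -60.8 136. ]
gap [402.4 214.2] 0.78 [524.  -78.6 150. ]
gap [325.8  49.8] 0.5 [439.5  12.6 150. ]
cup_b [325.8  49.9] 0.94 [438.8  16.7 120. ]
cup_b [304.9 310.5] 0.76 [ 480.6 -199.6  120. ]
case [424.2 158.5] 0.97 [578.8 -47.5   0. ]
```

View pics/w3.png

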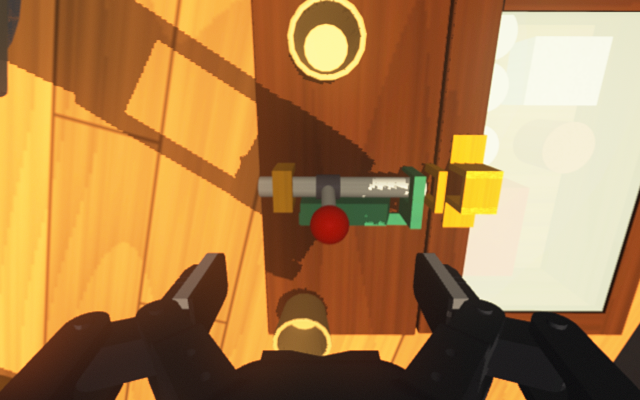

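```bash
python3 g.py 469.5 -86.5 170 180 0 105.8
```

```text
dp [-0.004  0.015  0.293] ang [0.0001 0.     0.0003]
```

Request:
step_arm(targets=[{"dp":[0,0.015,0.1],"angular":[0,0,0],"fingers":0},{"dp":[0,0.015,0.2],"angular":[0,0,0],"fingers":0},{"dp":[0,0.015,0.28],"angular":[0,0,0],"fingers":0.2},{"dp":[0,0.015,0.28],"angular":[0,0,0],"fingers":0.5},{"dp":[0,0.015,0.28],"angular":[0,0,0],"fingers":1},{"dp":[0,0.015,0.28],"angular":[0,0,0],"fingers":1},{"dp":[0,0.015,0.28],"angular":[0,0,0],"fingers":1},{"dp":[0,0.015,0.28],"angular":[0,0,0],"fingers":1}], newtons=25)

```text
time: 11.2
tool_pos: [469.9, -86.4, 173.4]
tcp_rot: [179.9, 0.1, 105.8]
ft_force: [4.2, 1.3, 5.2]
finger_gap: 21.9
grip_force: 24.8
```

Request:
step_arm(targets=[{"dp":[0,0.03,0],"angular":[0,0,0],"fingers":1},{"dp":[0,0.06,0],"angular":[0,0,0],"fingers":1},{"dp":[0,0.09,0],"angular":[0,0,0],"fingers":1},{"dp":[0,0.12,0],"angular":[0,0,0],"fingers":1},{"dp":[0,0.15,0],"angular":[0,0,0],"fingers":1},{"dp":[0,0.18,0],"angular":[0,0,0],"fingers":1},{"dp":[0,0.21,0],"angular":[0,0,0],"fingers":1},{"dp":[0,0.225,0],"angular":[0,0,0],"fingers":1}])

```text
time: 12.2
tool_pos: [511.4, -75.2, 173.2]
tcp_rot: [-179.9, 0.1, 105.8]
ft_force: [-8.5, -4.1, 11.8]
finger_gap: 22.2
grip_force: 25.4
```

Request:
step_arm(targets=[{"dp":[0,0.005,-0.005],"angular":[0,0,0],"fingers":1},{"dp":[0,0.01,-0.01],"angular":[0,0,0],"fingers":1},{"dp":[0,0.015,-0.01],"angular":[0,0,0],"fingers":1},{"dp":[0,0.02,-0.01],"angular":[0,0,0],"fingers":1},{"dp":[0,0.025,-0.01],"angular":[0,0,0],"fingers":1},{"dp":[0,0.03,-0.01],"angular":[0,0,0],"fingers":1},{"dp":[0,0.035,-0.01],"angular":[0,0,0],"fingers":1},{"dp":[0,0.04,-0.01],"angular":[0,0,0],"fingers":1}])

```text
time: 13.2
tool_pos: [517.6, -72.9, 173.5]
tcp_rot: [-179.7, -0.0, 105.7]
ft_force: [-10.1, -5.1, 4.8]
finger_gap: 22.2
grip_force: 25.1
```

Request:
step_arm(targets=[{"dp":[0,0.005,0],"angular":[0,0,0],"fingers":1},{"dp":[0,0.01,0],"angular":[0,0,0],"fingers":1},{"dp":[0,0.015,0],"angular":[0,0,0],"fingers":1},{"dp":[0,0.02,0],"angular":[0,0,0],"fingers":1},{"dp":[0,0.02,0],"angular":[0,0,0],"fingers":1},{"dp":[0,0.02,0],"angular":[0,0,0],"fingers":1},{"dp":[0,0.02,0],"angular":[0,0,0],"fingers":1},{"dp":[0,0.02,0],"angular":[0,0,0],"fingers":1}])

```text
time: 14.2
tool_pos: [521.5, -71.9, 173.5]
tcp_rot: [-179.7, -0.0, 105.7]
ft_force: [-8.3, -4.3, 4.2]
finger_gap: 22.2
grip_force: 25.0
```

Request:
step_arm(targets=[{"dp":[0,0.005,0],"angular":[0,0,0],"fingers":1},{"dp":[0,0.01,0],"angular":[0,0,0],"fingers":1},{"dp":[0,0.015,0],"angular":[0,0,0],"fingers":1},{"dp":[0,0.02,0],"angular":[0,0,0],"fingers":1},{"dp":[0,0.02,0],"angular":[0,0,0],"fingers":1},{"dp":[0,0.02,0],"angular":[0,0,0],"fingers":1},{"dp":[0,0.02,0],"angular":[0,0,0],"fingers":1},{"dp":[0,0.02,0],"angular":[0,0,0],"fingers":1}])

```text
time: 15.2
tool_pos: [523.2, -71.4, 173.4]
tcp_rot: [-179.4, -0.0, 105.7]
ft_force: [-21.5, -6.3, 11.6]
finger_gap: 22.1
grip_force: 26.2
```

Request:
step_arm(targets=[{"dp":[0,-0.013,0],"angular":[0,0,0],"fingers":1},{"dp":[0,-0.013,0],"angular":[0,0,0],"fingers":1},{"dp":[-0.026,-0.013,0.008],"angular":[0,0.03,0],"fingers":1},{"dp":[-0.045,-0.013,0.016],"angular":[0,0.05,0],"fingers":1},{"dp":[-0.067,-0.013,0.028],"angular":[0,0.07,0],"fingers":1},{"dp":[-0.085,-0.013,0.041],"angular":[0,0.09,0],"fingers":1},{"dp":[-0.1,-0.013,0.055],"angular":[0,0.11,0],"fingers":1},{"dp":[-0.1,-0.013,0.055],"angular":[0,0.11,0],"fingers":1}])

```text
time: 16.2
tool_pos: [527.9, -91.3, 161.7]
tcp_rot: [-179.6, -20.0, 105.6]
ft_force: [-9.4, -6.2, 3.0]
finger_gap: 21.9
grip_force: 25.1
```

```bash
cat > k.py <<'E'
from h import *
import sys
s=sense();R=Ro.from_euler('xyz',s['tcp_rot'],degrees=True)
C=Ro.from_euler('z',15.76,degrees=True).inv()
print('TCP case',C.apply(s['tool_pos']-[575.3,-46.1,0]).round(1),'F case',C.apply(s['ft_force']).round(1),'gap',round(s['finger_gap'],1),s['tcp_rot'].round(1))
z=R.as_matrix()[:,2];print('ball~',C.apply(s['tool_pos']-17*z-[575.3,-46.1,0]).round(1))
p=camera_params('wrist');im=snapshot('wrist')
if len(sys.argv)>1: cv2.imwrite(f'pics/{sys.argv[1]}.png',im)
for q in pinpoint('wrist','knob')[:2]:
    print('knob',np.round(q['at'],1),round(q['conf'],2))
    for a in (.2,.4,.6,.8,1,1.2,1.42): print(a,(C.apply(atz(p,q['at'],136+55*np.cos(a))-[575.3,-46.1,0])+[0,55*np.sin(a),0])[:2].round(1),end=' ')
E
python3 k.py w4
```

```text
TCP case [-57.9 -30.7 161.7] F case [-10.8  -3.5   3. ] gap 21.9 [-179.6  -20.   105.6]
ball~ [-57.8 -36.5 177.7]
knob [316.4 271. ] 0.82
0.2 [-60.  -22.5] 0.4 [-60.1 -12.6] 0.6 [-60.2  -3.9] 0.8 [-60.3   3.3] 1 [-60.5   8.6] 1.2 [-60.7  11.9] 1.42 [-60.9  13. ] knob [381.1 207.5] 0.24
0.2 [-33.5   3.2] 0.4 [-32.9  13.7] 0.6 [-32.   23.5] 0.8 [-30.7  32.1] 1 [-29.1  39.1] 1.2 [-27.3  44.3] 1.42 [-25.2  47.7]
```

View pics/w4.png

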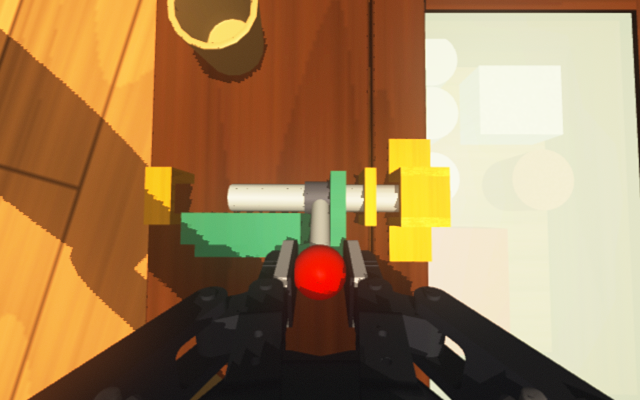

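Request:
step_arm(targets=[{"dp":[-0.015,0,0.008],"angular":[0,0.01,0],"fingers":1},{"dp":[-0.03,0,0.018],"angular":[0,0.02,0],"fingers":1},{"dp":[-0.045,0,0.028],"angular":[0,0.035,0],"fingers":1},{"dp":[-0.06,0,0.038],"angular":[0,0.048,0],"fingers":1},{"dp":[-0.06,0,0.038],"angular":[0,0.048,0],"fingers":1},{"dp":[-0.06,0,0.038],"angular":[0,0.048,0],"fingers":1},{"dp":[-0.06,0,0.038],"angular":[0,0.048,0],"fingers":1},{"dp":[-0.06,0,0.038],"angular":[0,0.048,0],"fingers":1}])

```text
time: 17.3
tool_pos: [530.2, -98.9, 150.9]
tcp_rot: [-179.6, -28.5, 105.6]
ft_force: [-9.2, -4.8, 1.5]
finger_gap: 21.9
grip_force: 25.4
```

```bash
python3 k.py
```

```text
TCP case [-57.8 -38.6 150.9] F case [-10.1  -2.1   1.5] gap 21.9 [-179.6  -28.5  105.6]
ball~ [-57.7 -46.7 165.8]
knob [418.6 188.2] 0.73
0.2 [-20.   -2.9] 0.4 [-19.    8.4] 0.6 [-17.3  19.3] 0.8 [-15.2  29.4] 1 [-12.5  38.2] 1.2 [-9.5 45.5] 1.42 [-5.9 51.4] knob [318.8 270.6] 0.72
0.2 [-58.8 -34.2] 0.4 [-58.9 -23.8] 0.6 [-58.9 -14.3] 0.8 [-59.  -6.] 1 [-59.1   0.6] 1.2 [-59.2   5.4] 1.42 [-59.3   8.3]
```

Request:
step_arm(targets=[{"dp":[-0.012,0,0.01],"angular":[0,0.014,0],"fingers":1},{"dp":[-0.024,0,0.022],"angular":[0,0.028,0],"fingers":1},{"dp":[-0.035,0,0.033],"angular":[0,0.042,0],"fingers":1},{"dp":[-0.045,0,0.045],"angular":[0,0.057,0],"fingers":1},{"dp":[-0.045,0,0.045],"angular":[0,0.057,0],"fingers":1},{"dp":[-0.045,0,0.045],"angular":[0,0.057,0],"fingers":1},{"dp":[-0.045,0,0.045],"angular":[0,0.057,0],"fingers":1},{"dp":[-0.045,0,0.045],"angular":[0,0.057,0],"fingers":1}])

```text
time: 18.4
tool_pos: [531.2, -102.6, 138.7]
tcp_rot: [-179.6, -38.8, 105.5]
ft_force: [-9.2, -7.0, 1.4]
finger_gap: 21.9
grip_force: 25.8
```

```bash
python3 k.py
```

```text
TCP case [-57.7 -42.4 138.7] F case [-10.8  -4.3   1.4] gap 21.9 [-179.6  -38.8  105.5]
ball~ [-57.7 -53.1 152. ]
knob [317.  270.2] 0.64
0.2 [-59.2 -47. ] 0.4 [-59.3 -36. ] 0.6 [-59.4 -25.5] 0.8 [-59.5 -16. ] 1 [-59.6  -7.8] 1.2 [-59.8  -1.3] 1.42 [-60.    3.7]
```

Request:
step_arm(targets=[{"dp":[-0.005,0,0.006],"angular":[0,0.01,0],"fingers":1},{"dp":[-0.01,0,0.012],"angular":[0,0.018,0],"fingers":1},{"dp":[-0.0145,0,0.018],"angular":[0,0.025,0],"fingers":1},{"dp":[-0.0145,0,0.018],"angular":[0,0.025,0],"fingers":1},{"dp":[-0.0145,0,0.018],"angular":[0,0.025,0],"fingers":1},{"dp":[-0.0145,0,0.018],"angular":[0,0.025,0],"fingers":1},{"dp":[-0.0145,0,0.018],"angular":[0,0.025,0],"fingers":1},{"dp":[-0.0145,0,0.018],"angular":[0,0.025,0],"fingers":1}])

```text
time: 19.5
tool_pos: [531.4, -102.9, 134.2]
tcp_rot: [-179.5, -43.2, 105.5]
ft_force: [-10.9, -8.9, 1.7]
finger_gap: 22.6
grip_force: 25.9
```

Request:
step_arm(targets=[{"dp":[-0.0145,0,0.018],"angular":[0,0.025,0],"fingers":0.6},{"dp":[0,0,0],"angular":[0,0,0],"fingers":0.55},{"dp":[0,0,0],"angular":[0,0,0],"fingers":0.55},{"dp":[0,0,0],"angular":[0,0,0],"fingers":0.55},{"dp":[0,0,-0.05],"angular":[0,0,0],"fingers":0.55},{"dp":[0,0,-0.15],"angular":[0,0,0],"fingers":0.55},{"dp":[0,0,-0.3],"angular":[0,0,0],"fingers":0.55},{"dp":[0,0,-0.4],"angular":[0,0,0],"fingers":0.55}])

```text
time: 20.5
tool_pos: [549.2, -155.7, 195.3]
tcp_rot: [179.9, -43.1, 105.8]
ft_force: [0.0, 0.9, -0.4]
finger_gap: 38.7
grip_force: 0.0
```

```bash
python3 k.py w5
```

```text
TCP case [-54.9 -98.4 195.3] F case [ 0.3  0.9 -0.4] gap 38.7 [179.9 -43.1 105.8]
ball~ [ -54.9 -110.   207.7]
knob [311.3 210.9] 0.58
0.2 [-60.5 -61.1] 0.4 [-60.6 -49.2] 0.6 [-60.8 -37.2] 0.8 [-61.  -25.7] 1 [-61.2 -15. ] 1.2 [-61.5  -5.7] 1.42 [-61.9   2.6]
```

View pics/w5.png

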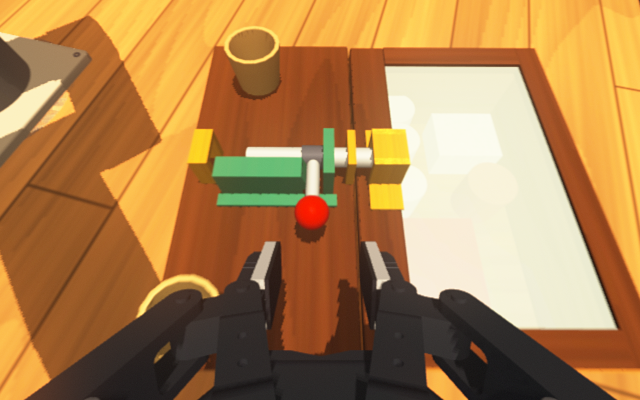

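Request:
step_arm(targets=[{"dp":[0.05,0,-0.06],"angular":[0,0,0],"fingers":0.55},{"dp":[0.15,0,-0.16],"angular":[0,0,0],"fingers":0.55},{"dp":[0.25,0,-0.27],"angular":[0,0,0],"fingers":0.55},{"dp":[0.35,0,-0.37],"angular":[0,0,0],"fingers":0.55},{"dp":[0.35,0,-0.37],"angular":[0,0,0],"fingers":0.55},{"dp":[0.35,0,-0.37],"angular":[0,0,0],"fingers":0.55},{"dp":[0.35,0,-0.37],"angular":[0,0,0],"fingers":0.55},{"dp":[0.35,0,-0.37],"angular":[0,0,0],"fingers":0.55}])

```text
time: 21.6
tool_pos: [548.4, -153.6, 294.5]
tcp_rot: [-179.9, -43.3, 105.7]
ft_force: [0.0, 0.2, -0.3]
finger_gap: 38.5
grip_force: 0.0
```

```bash
python3 -c "
from h import *
print(sense()['ft_force']);print(hand_in())"
```

```text
[ 0.03111552  0.15436002 -0.33482333]
the job is handed in; nothing more can be done
None
```

The job is handed in, though no verdict came back: the lid is shut, the bolt is through the keeper at about 55 mm travel, and the handle is down in the gap at about 1.35 rad, just short of its 1.42 stop; it stayed bolted when released, with the cups and pan not knowingly touched, the arm clear and about 22 s used.

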